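# Step the filter unit to notch five and lock it

## Robot

A 6-joint arm with a two-finger parallel gripper is mounted at the origin on the work surface. World frame = base frame: x ahead of the robot, y to its left, z up, the work surface at z = 0. Lengths are in mm, angles in rad, forces in N, time in s.
With the tool pointing down it reaches from about 425 to 950 mm from the base axis. Payload 3.5 kg.
Tool frame: the origin (TCP) lies on the centre line of the jaws, within the pads' length; the fingertips stand 8 mm ahead of it and the grasp point (between the pads) lies 11 mm behind it; z points along the fingers, y is the direction in which the jaws open and shut (so a half turn about z gives the same grasp; the last joint's range is limited). The gripper opens to 85 mm and grips with 20 to 120 N. Pads are 22 mm wide; open, the fingers measure 114 mm over their backs; the gripper's body (76 mm by 85 mm) begins 54 mm behind the grasp point. The pads swing forward as they close: fully open they stand 13 mm farther back than shut.
Start: joints at [1.023, 0.286, 1.577, -0, 1.279, -0.15], TCP at [261.452, 622.293, 239.325] pointing down, gripper open.
Joint ranges: [-2.77, 2.77], [-0.9, 2.22], [0.21, 2.48], [-1.53, 4.67], [0.24, 2.81], [-2.84, 2.84]. Speed limits (rad/s): [2.79, 2.79, 3.14, 3.14, 3.14, 3.14].

## Interface

Orientations are given as a unit quaternion [w, x, y, z].
In Python, from workcell import robot gives the robot as it stands.
- The arm moves only by the shell command python3 -m pendant 'ROWS' [FORCE]. ROWS is JSON, a list of rows, each an object of numbers: "gripper": the finger opening in cm, from 0 to 8.54; "dx", "dy", "dz": the shift along the tool's x, y, z in cm; "ax", "ay", "az": the turn, a rotation vector about the tool's x, y, z in degrees. In form: [{"gripper": .., "dx": .., "dy": .., "dz": .., "ax": .., "ay": .., "az": ..}, ...]. A call has 1 to 10 rows; each row is the pose to reach, as a shift and turn from the pose measured when the call began, along the tool's axes at that moment; what a row does not reach only later rows make up. A row lasts 1/10 s, in which the tool goes at most 50 mm and 8.59 degrees, less where a joint would pass 70% of its speed; a pose out of reach is approached as far as the arm can. A call with a gripper value outside its range is refused whole. The fingers move at their own pace and stop on an object; FORCE is the grip in N (left out, the last holds). Time passes only in rows, so rows that repeat a pose let the fingers close. It gives the time, the measured TCP pose, the force and the opening at its end, in the units of the state.
- robot.sense(): the state, without advancing time (a new reading comes with each control period).
- robot.camera(name): name is "scene" or "top"; returns the picture (400x640x3 uint8, red, green, blue); there is no depth.
- robot.camera_model(name): a dict with "fovy" (degrees; the focal length in pixels is half the picture's height over the tangent of half this angle, whatever the lens; pixels are square), "cx", "cy" (the principal point, pixels), "dist_coeffs" ([k1, k2, p1, p2, k3] as OpenCV has them; the pictures are not rectified), "origin" and "orientation" of the camera in the world. Camera axes: x right, y down, z forward; pixel columns grow to the right and rows downward; lengths in mm; the calibration is good to about 2 mm. A picture is of the moment at which its call begins. camera_model takes no time and is no camera call.
- robot.close_job(): hands the job in, once; it reports no verdict.
The state is a dict: "t": time; "joint_positions": joint angles; "joint_velocities": joint speeds; "tau": joint torques, N m; "position": TCP position; "orientation": TCP orientation; "contact_force": force on the tool from outside, world axes, zero at the start; "wrist_torque": the same for the moment, N m; "opening": opening from 0.0 (shut) to 1.0 (fully open).
Only numpy, scipy, OpenCV 4.12 (cv2) and the standard library are available. Lean on these libraries where they do the work, as an engineer would, in place of code of your own. Each camera call takes 0.05 s, during which the arm holds its last target.

## Task

On the white filter unit, click the thumb lever on from whichever notch it stands in, counting the clicks: stop for half a second in notch three and again in notch four so that a reading can be taken, and finish in notch five (the long tick) without ever going past it. Then let go of the lever and slide the locking bolt fully home. Push lever and bolt gently, without clamping them, and leave the things lying around where they are.

Things in the scene. Friction and masses are not known exactly. Their poses are not given: they have to be found in the camera images.
- unit: filter unit fixed to the table: white box with flat top at height 60, from x -50 to +90 and y -125 to +85 in its frame. Origin on the table under the drum axis; front faces -x, z up. On top a toothed drum 84 across (top at 74) turning about the vertical through the origin, pointer and scale on its far side (+x), thumb lever at the front (-x), locking bolt on its right (-y)
- tick_one (a point): where the pointer tip stands in notch 1, the -y end of the scale. Seven black ticks, notches 1 to 7, lie 0.16 rad apart about the drum axis: notch 1 at -0.48 rad from the unit's +x, notch 4 at 0, notch 7 at +0.48 (counterclockwise from above). Axes as the unit's
- tick_five (a point): where the pointer tip stands in notch 5, at +0.16 rad; its tick is 22 long, the others 10. Axes as the unit's
- pointer_tip (a point): tip of the dark pointer on the drum, 60 from the drum axis, 76 above the table; its x points outwards along the pointer. At the start in notch 1 or 2. Its y in the unit's frame is -9.6 in notch 3, 0 in notch 4, +9.6 in notch 5; within 2.8 counts as in the notch
- thumb_post (a point): middle (height 105) of the upright black thumb post, 16 across, from height 86 to 125, at the end of the thumb lever, 85 from the drum axis. Site x points towards the drum axis; the free lever stands opposite the pointer. Push the post counterclockwise seen from above (towards the unit's -y) for higher notches
- drum: the drum; origin on the table under its axis, x along the pointer. It turns only by clicks: the lever drives it through a spring, 0.35 N per mm at the post. Pushing winds this up while the drum stays; then it jumps one notch and the push drops by 2 N or more. It clicks at 3 to 9 N (8 to 27 of post travel from free), different in every unit, so one travel may give no, one or two clicks
- thumb_lever: the lever: steel arm 12 wide, 79 to 87 above the table, and its post; origin on the table under the drum axis, the post lies along -x. When eased off it swings back to opposite the pointer and the drum keeps its notch. More than 15 N of contact force harms it: push with the side of the fingers, do not clamp
- bolt_knob (a point): middle (height 84) of the upright dark round knob of the locking bolt, 16 across, from height 66 to 102; the bolt bar below is up to 70 high. At the start (pulled out) at x 0, y -100 in the unit's frame, fully home at y -82 against a slightly soft stop. It slides towards the unit's +y, into a slot of the drum that faces it only in notch 5
- lock_bolt: the bolt with its knob; origin 15 towards the unit's +y from the knob, at height 60. Friction about 2.5 N. More than 20 N of contact force harms it: push the knob from its -y side, do not clamp
- socket_box: bystander: an aluminium box 75 x 100 x 50 with three round sockets on one side; origin at its underside
- objective: bystander: a stepped steel objective, 28 across, 46 tall; origin at its underside
- lens_ring: bystander: a black lens ring, 42 across, 12 tall; origin at its underside
- post_base: bystander: a steel post 13 across on a 50 x 50 foot, 77 tall; origin at its underside
- driver: bystander: a screwdriver lying down, 160 long; origin at its underside
- dish: bystander: a shallow glass dish, 60 across, 14 tall; origin at its underside
- dropper_jar: bystander: a small amber glass jar, 34 across, 55 tall; origin at its underside

How it is judged:
By the outcome, as a careful person would: the job done as asked, in the order asked, and still so for the second after the job is handed in, with the robot touching nothing.
It also fails if it takes over 72 s, if anything falls off the work surface, if the arm or the gripper's body presses on something with over 40 N, if the wrist force passes 120 N, or if a joint passes its speed limit or range.

## Working session

There is one attempt and no reset: what is moved stays moved. The work goes in short steps, Python scripts to look and compute and a shell command to move; the robot and the scene stay as the last step left them, time stands still between calls to the robot, and variables do not carry over. Pictures are saved under pics/ and viewed, and the job is handed in when it is done.

```bash
mkdir -p pics; python3 - <<'E'
from workcell import robot
import cv2
for n in("scene","top"):
    im=robot.camera(n); cv2.imwrite(f"pics/{n}0.png",im[:,:,::-1]); print(n,robot.camera_model(n))
print(robot.sense())
E
```

```text
scene {'fovy': 42.28487362293458, 'cx': 314.00866896852017, 'cy': 203.33391930961622, 'dist_coeffs': array([0.05240116, 0.        , 0.        , 0.        , 0.        ]), 'origin': array([1089.9467853 ,  715.18583323,  647.77190921]), 'orientation': array([-0.12817852,  0.2553605 ,  0.84464322, -0.45270202])}
top {'fovy': 52.2983375855211, 'cx': 323.34282301986184, 'cy': 196.09982189915664, 'dist_coeffs': array([-0.03866636,  0.        ,  0.        ,  0.        ,  0.        ]), 'origin': array([ 515.6347592 ,   24.98749806, 1071.00069782]), 'orientation': array([ 0.05234264, -0.69585176,  0.7142205 , -0.05421858])}
{'t': 0.1, 'joint_positions': array([ 1.02296287e+00,  2.87123839e-01,  1.57807503e+00,  1.88498242e-06,
        1.27860092e+00, -1.50031334e-01]), 'joint_velocities': array([ 0.00142798, -0.00050282, -0.00437896,  0.00205603,  0.00156998,
        0.00075911]), 'tau': array([ 2.03793534e-04, -4.07298231e+01, -2.93701726e+01, -2.17956385e-04,
        3.42433203e-03,  2.45199274e-06]), 'position': array([261.16851382, 621.78187048, 238.03024875]), 'orientation': array([-3.78150694e-04,  1.97592324e-01,  9.80283661e-01, -1.03675312e-03]), 'contact_force': array([0.26631031, 0.28358543, 0.93672736]), 'wrist_torque': array([-0.0245655 , -0.00774023, -0.04692743]), 'opening': 1.002303487093846}
```

View pics/scene0.png

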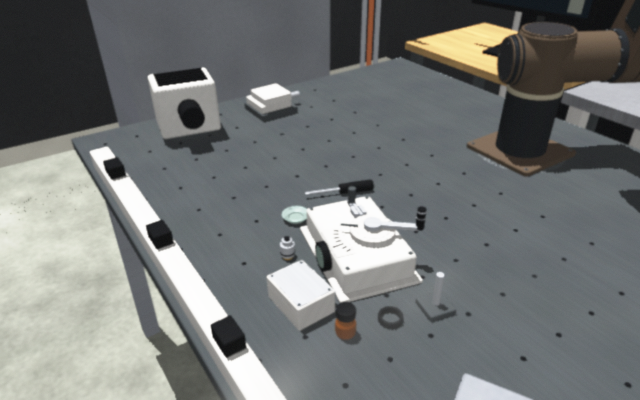

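View pics/top0.png

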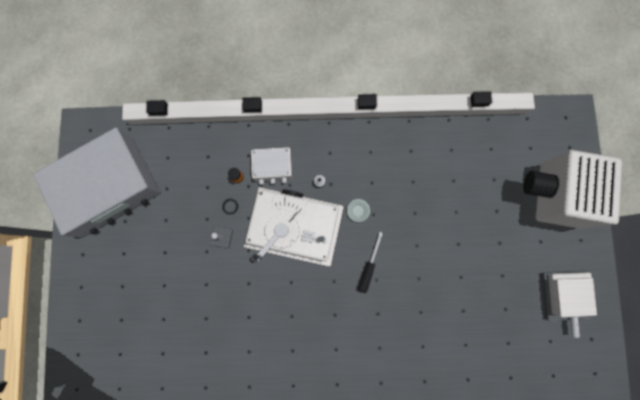

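The unit shows in the top view around (293,227), with its drum at about (283,230). The lever points down-left to (254,258) and the bolt knob is near (320,239). Next I'll zoom in.

```bash
cat > h.py <<'E'
import numpy as np, cv2
from workcell import robot
from scipy.spatial.transform import Rotation as R
def cam(n):
    m=robot.camera_model(n); f=200/np.tan(np.radians(m['fovy'])/2)
    K=np.array([[f,0,m['cx']],[0,f,m['cy']],[0,0,1]]); q=m['orientation']
    return K,np.array(m['dist_coeffs']),R.from_quat([q[1],q[2],q[3],q[0]]).as_matrix(),np.array(m['origin'])
def ray(n,u,v):
    K,d,Rm,o=cam(n); p=cv2.undistortPoints(np.array([[[u,v]]],float),K,d)[0,0]
    return o,Rm@np.array([p[0],p[1],1])
def onz(n,u,v,z):
    o,r=ray(n,u,v); return o+r*(z-o[2])/r[2]
def proj(n,P):
    K,d,Rm,o=cam(n); P=np.atleast_2d(P).astype(float)
    return cv2.projectPoints((P-o)@Rm,np.zeros(3),np.zeros(3),K,d)[0][:,0]
def crop(n,x0,y0,w,h,s,name,im=None):
    im=robot.camera(n) if im is None else im
    c=cv2.resize(im[y0:y0+h,x0:x0+w],None,fx=s,fy=s,interpolation=cv2.INTER_CUBIC)
    cv2.imwrite(f"pics/{name}.png",c[:,:,::-1])
E
python3 - <<'E'
from h import *
crop("","" or 205,140,190,160,4,"t1",cv2.imread("pics/top0.png")[:,:,::-1])
crop("",255,170,200,150,4,"s1",cv2.imread("pics/scene0.png")[:,:,::-1])
E
```

```text
(no output)
```

View pics/t1.png

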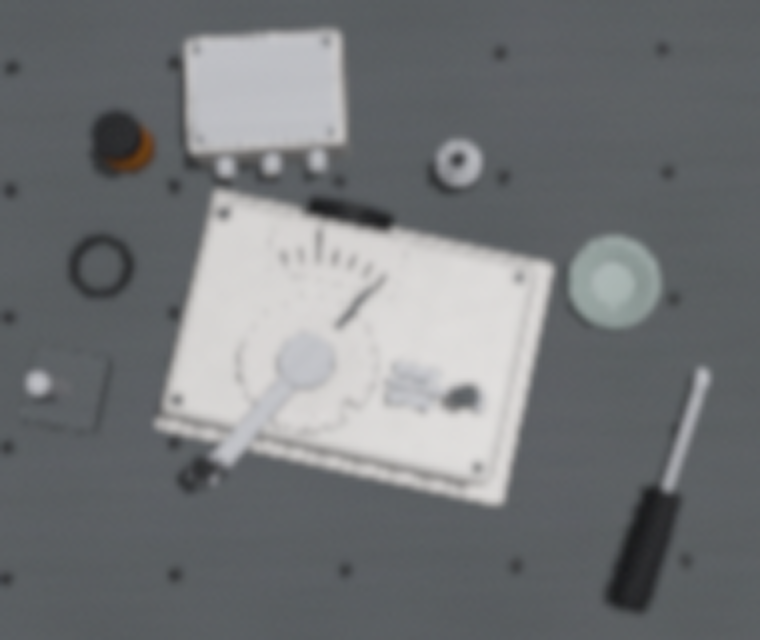

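View pics/s1.png

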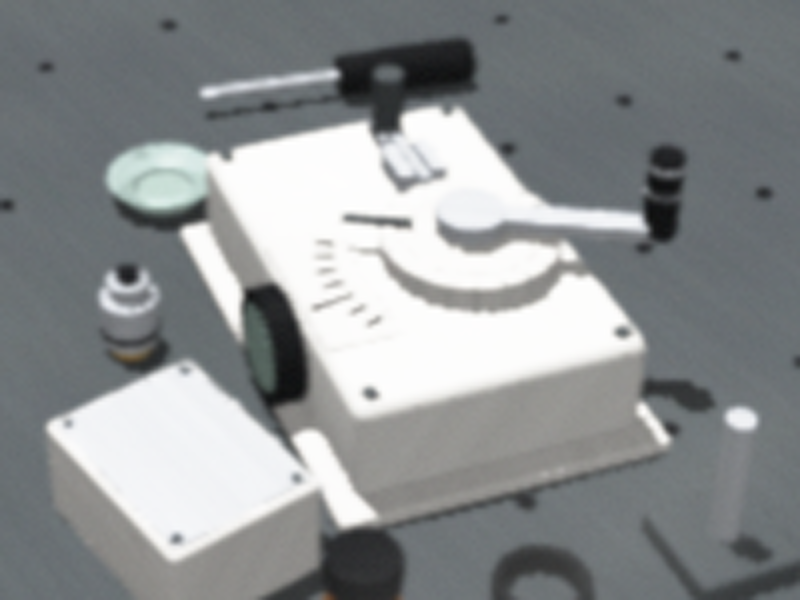

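Top crop (4x, offset 205,140): screws at (222,212), (519,276), (477,467) and (177,400). The pointer runs from (338,326) to (384,278), the long tick is near (319,245), the post top is near (187,478), and the knob is near (462,397).

```bash
cat >> h.py <<'E'
def T(u,v,z): return onz("top",205+(u+.5)/4-.5,140+(v+.5)/4-.5,z)
def S(u,v): return 255+(u+.5)/4-.5,170+(v+.5)/4-.5
E
python3 - <<'E'
from h import *
s=np.array([T(*p,60) for p in[(222,212),(519,276),(477,467),(177,400)]])[:,:2]
print(s)
ss=np.array([onz("scene",*S(*p),60) for p in[(371,393),(226,155),(447,110),(622,331)]])[:,:2]
print(ss)
def frame(s):
    # order: (+x,+y),(+x,-y),(-x,-y),(-x,+y)
    c=s.mean(0); y=(s[0]-s[1])+(s[3]-s[2]); x=(s[0]-s[3])+(s[1]-s[2])
    ang=np.arctan2(*( (x/np.linalg.norm(x)+np.array([y[1],-y[0]])/np.linalg.norm(y))[::-1]))
    Rm=np.array([[np.cos(ang),-np.sin(ang)],[np.sin(ang),np.cos(ang)]])
    return c-Rm@np.array([20,-20]),ang,Rm
for q in(s,ss,(s+ss)/2):
    o,a,Rm=frame(q); print(o,a)
o,a,Rm=frame(s)
L=lambda p:(Rm.T@(p[:2]-o))
for n,p,z in[("ptr",(384,278),76),("ptr0",(338,326),76),("t5in",(319,262),61),("t5out",(318,232),61),("t7",(283,257),61),("t6",(300,256),61),("t4",(337,256),61),("t3",(352,261),61),("t2",(369,270),61),("post",(187,478),125),("knob",(468,395),102),("slot",(352,407),74),("hub",(305,361),87)]:
    l=L(T(*p,z)); print(n,l,np.arctan2(l[1],l[0]),np.hypot(*l))
# scene: post top, knob top
o2,a2,R2=frame(ss)
for n,p,z in[("post",(668,158),125),("knob",(389,73),102)]:
    w=onz("scene",*S(*p),z); print(n,w,L(w))
for n,p,z in[("post",(187,478),125),("knob",(468,395),102)]: print(n,T(*p,z))
print(R.from_quat(np.roll(robot.sense()['orientation'],-1)).as_matrix().round(3))
E
```

```text
[[682.23011654 179.03089701]
 [636.89290259  -6.45129356]
 [519.46820501  22.88370352]
 [565.15995237 207.30386853]]
[[679.25653508 176.28662406]
 [632.43827793 -10.44161699]
 [515.66026328  19.65631192]
 [562.44562383 204.96885122]]
[586.29160047 124.88867407] -0.24109609657761116
[582.93495543 121.89321762] -0.24650013324377473
[584.61329341 123.39107564] -0.24380094899493884
ptr [ 59.59048749 -34.61808143] -0.5262816646629387 68.91616473466811
ptr0 [ 24.7266294  -13.64888304] -0.5043707152339388 28.243551643524587
t5in [62.30065031  8.50754205] 0.13571678867872428 62.87884620752419
t5out [80.62861755 13.42891775] 0.16503783473378064 81.73927941627339
t7 [60.55811163 31.23588846] 0.4762077542518991 68.1393103298812
t6 [63.44521091 20.98432923] 0.3194212793463397 66.82542076688485
t4 [68.39019202 -1.63599907] -0.02391698381929254 68.4097570343694
t3 [ 67.3219277  -11.51068595] -0.16934222731010498 68.29888608760287
t2 [ 64.06716359 -23.15654959] -0.34683135616524424 68.12361733515618
post [-82.65837545  46.5642444 ] 2.628570141223594 94.87168117641659
knob [  -0.56495019 -100.74718066] -1.5764038709460473 100.74876465807829
slot [-21.49800532 -32.91351092] -2.1493943932305 39.31238270244493
hub [-0.93825415 -0.05841665] -3.0794119041134542 0.9400709306096331
post [522.80349673 182.40573343 125.        ] [-75.38501269  40.69461016]
knob [559.65031862  26.79521975 102.        ] [  -2.4492361  -101.61734558]
post [517.14197848 189.84223954 125.        ]
knob [561.68787186  27.19031115 102.        ]
[[-0.922  0.387 -0.001]
 [ 0.387  0.922 -0.002]
 [ 0.    -0.002 -1.   ]]
```

Both views agree: the unit's origin is about (584.6, 123.4) and its yaw about -0.244. The pointer is in notch 1, and the post is free at about (-75, 40) in the unit frame. My plan is to turn the tool so tool x = unit +y and tool y = unit +x, then push with the closed fingers' narrow side.

```bash
cat >> h.py <<'E'
O=np.array([584.6,123.4]); A=-0.244
RU=np.array([[np.cos(A),-np.sin(A)],[np.sin(A),np.cos(A)]])
def st():
    s=robot.sense(); M=R.from_quat(np.roll(s['orientation'],-1)).as_matrix(); return s,s['position'],M
def to(ux,uy,z):
    s,p,M=st(); w=np.r_[O+RU@[ux,uy],z]; return (M.T@(w-p)/10).round(2)
def rep():
    s,p,M=st(); u=RU.T@(p[:2]-O); f=s['contact_force']; fu=RU.T@f[:2]
    want=np.array([[RU[0,1],RU[0,0],0],[RU[1,1],RU[1,0],0],[0,0,-1]])
    print('t',round(s['t'],2),'unit',u.round(1),'z',p[2].round(1),'f',fu.round(2),f[2].round(2),'open',round(s['opening'],2),'turn',np.degrees(R.from_matrix(M.T@want).as_rotvec()).round(1))
E
python3 -c "
from h import *
rep(); print(to(-78,75,220))"
```

```text
t 0.1 unit [-434.3  405.5] z 238.0 f [0.19 0.34] 0.94 open 1.0 turn [-0.1  0.1 81.2]
[-40.27 -27.2    1.85]
```

```bash
python3 -m pendant '[{"gripper":0,"dx":-4,"dy":-2.7,"dz":0,"az":8},{"gripper":0,"dx":-8,"dy":-5.4,"dz":0.3,"az":16},{"gripper":0,"dx":-12,"dy":-8,"dz":0.5,"az":24},{"gripper":0,"dx":-16,"dy":-10.7,"dz":0.7,"az":32},{"gripper":0,"dx":-20,"dy":-13.4,"dz":0.9,"az":40},{"gripper":0,"dx":-24,"dy":-16,"dz":1.1,"az":48},{"gripper":0,"dx":-28,"dy":-18.7,"dz":1.3,"az":56},{"gripper":0,"dx":-32,"dy":-21.4,"dz":1.5,"az":64},{"gripper":0,"dx":-36,"dy":-24.2,"dz":1.7,"az":72},{"gripper":0,"dx":-40.2,"dy":-27.2,"dz":1.8,"az":81}]'; python3 -c "
from h import *
rep(); print(to(-78,75,150))"
```

```text
t 0.1 unit [-434.3  405.5] z 238.0 f [0.19 0.34] 0.94 open 1.0 turn [-0.1  0.1 81.2]
[-40.27 -27.18   8.85]schema error: expected keys gripper, dx, dy, dz, ax, ay, az
```

```bash
python3 -m pendant '[{"gripper":0,"dx":-4,"dy":-2.7,"dz":0,"ax":0,"ay":0,"az":8},{"gripper":0,"dx":-8,"dy":-5.4,"dz":0.3,"ax":0,"ay":0,"az":16},{"gripper":0,"dx":-12,"dy":-8,"dz":0.5,"ax":0,"ay":0,"az":24},{"gripper":0,"dx":-16,"dy":-10.7,"dz":0.7,"ax":0,"ay":0,"az":32},{"gripper":0,"dx":-20,"dy":-13.4,"dz":0.9,"ax":0,"ay":0,"az":40},{"gripper":0,"dx":-24,"dy":-16,"dz":1.1,"ax":0,"ay":0,"az":48},{"gripper":0,"dx":-28,"dy":-18.7,"dz":1.3,"ax":0,"ay":0,"az":56},{"gripper":0,"dx":-32,"dy":-21.4,"dz":1.5,"ax":0,"ay":0,"az":64},{"gripper":0,"dx":-36,"dy":-24.2,"dz":1.7,"ax":0,"ay":0,"az":72},{"gripper":0,"dx":-40.2,"dy":-27.2,"dz":1.8,"ax":0,"ay":0,"az":81}]'; python3 -c "
from h import *
rep(); print(to(-78,75,150))"
```

```text
t: 1.1
position: [525.8, 214.9, 219.9]
orientation: [0.0, 0.787, 0.618, -0.001]
contact_force: [0.7, 1.0, -0.3]
opening: -0.001
t 1.1 unit [-79.1  74.5] z 219.9 f [0.44 1.18] -0.35 open -0.0 turn [-0.1  0.1  0.3]
[0.06 0.12 6.99]
```

```bash
python3 -m pendant '[{"gripper":0,"dx":0,"dy":0,"dz":4,"ax":0,"ay":0,"az":0.3},{"gripper":0,"dx":0,"dy":0,"dz":8,"ax":0,"ay":0,"az":0.3},{"gripper":0,"dx":0,"dy":0,"dz":10,"ax":0,"ay":0,"az":0.3},{"gripper":0,"dx":0,"dy":0,"dz":10,"ax":0,"ay":0,"az":0.3}]'; python3 - <<'E'
from h import *
rep(); crop("scene",255,120,200,200,3,"s2");crop("top",205,140,190,160,4,"t2")
E
```

```text
t: 1.5
position: [522.4, 213.6, 115.2]
orientation: [-0.002, 0.788, 0.615, -0.006]
contact_force: [0.1, -0.2, -1.0]
opening: 0.002
t 1.5 unit [-82.1  72.5] z 115.2 f [ 0.12 -0.14] -0.96 open 0.0 turn [-0.6  0.4 -0.1]
```

View pics/s2.png

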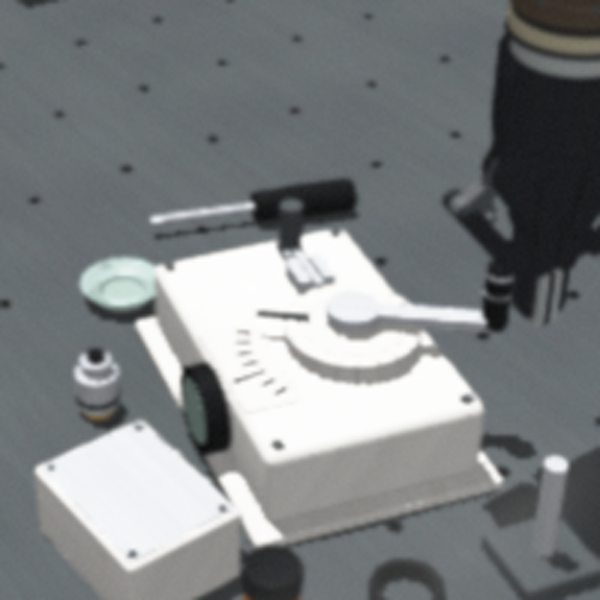

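View pics/t2.png

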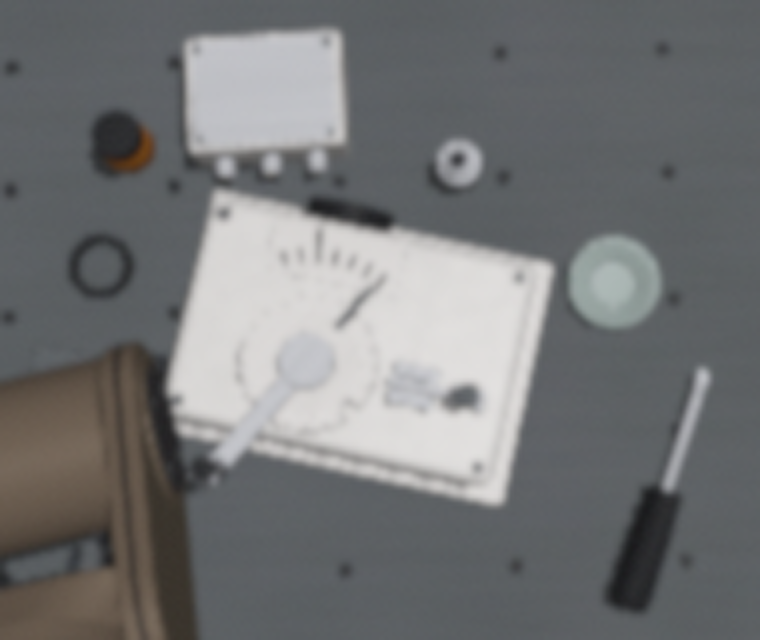

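Both views are clear, the pointer is still in notch 1, and the fingers are beside the post. Next I'll go down and approach.

```bash
python3 -m pendant '[{"gripper":0,"dx":-0.2,"dy":0.3,"dz":0.5,"ax":0,"ay":0,"az":0},{"gripper":0,"dx":-0.4,"dy":0.4,"dz":1.2,"ax":0,"ay":0,"az":0},{"gripper":0,"dx":-0.6,"dy":0.4,"dz":1.2,"ax":0,"ay":0,"az":0},{"gripper":0,"dx":-0.6,"dy":0.4,"dz":1.2,"ax":0,"ay":0,"az":0}]'; python3 - <<'E'
from h import *
rep()
E
```

```text
t: 2.0
position: [528.0, 207.7, 108.2]
orientation: [0.0, 0.788, 0.615, -0.002]
contact_force: [0.5, -0.1, -0.3]
opening: -0.003
t 2.0 unit [-75.2  68.1] z 108.2 f [0.47 0.03] -0.31 open -0.0 turn [-0.1  0.1 -0. ]
```

```bash
python3 -m pendant '[{"gripper":0,"dx":-0.2,"dy":-0.1,"dz":0.3,"ax":0,"ay":0,"az":0},{"gripper":0,"dx":-0.4,"dy":-0.2,"dz":0.6,"ax":0,"ay":0,"az":0},{"gripper":0,"dx":-0.6,"dy":-0.2,"dz":0.6,"ax":0,"ay":0,"az":0},{"gripper":0,"dx":-0.6,"dy":-0.2,"dz":0.6,"ax":0,"ay":0,"az":0}]'; python3 - <<'E'
from h import *
rep()
E
```

```text
t: 2.4
position: [524.4, 202.1, 102.0]
orientation: [-0.0, 0.788, 0.615, -0.002]
contact_force: [-0.1, -0.3, -0.3]
opening: 0.001
t 2.4 unit [-77.5  61.8] z 102.0 f [ 0.01 -0.29] -0.31 open 0.0 turn [-0.1  0.2 -0.1]
```

```bash
python3 -m pendant '[{"gripper":0,"dx":-0.15,"dy":0,"dz":0,"ax":0,"ay":0,"az":0},{"gripper":0,"dx":-0.3,"dy":0,"dz":0,"ax":0,"ay":0,"az":0},{"gripper":0,"dx":-0.45,"dy":0,"dz":0,"ax":0,"ay":0,"az":0},{"gripper":0,"dx":-0.6,"dy":0,"dz":0,"ax":0,"ay":0,"az":0},{"gripper":0,"dx":-0.6,"dy":0,"dz":0,"ax":0,"ay":0,"az":0}]'; python3 - <<'E'
from h import *
rep()
E
python3 -m pendant '[{"gripper":0,"dx":-0.15,"dy":0,"dz":0,"ax":0,"ay":0,"az":0},{"gripper":0,"dx":-0.3,"dy":-0.05,"dz":0,"ax":0,"ay":0,"az":0},{"gripper":0,"dx":-0.45,"dy":-0.1,"dz":0,"ax":0,"ay":0,"az":0},{"gripper":0,"dx":-0.6,"dy":-0.1,"dz":0,"ax":0,"ay":0,"az":0},{"gripper":0,"dx":-0.6,"dy":-0.1,"dz":0,"ax":0,"ay":0,"az":0}]'; python3 - <<'E'
from h import *
rep()
E
```

```text
t: 2.9
position: [522.7, 196.5, 102.0]
orientation: [-0.0, 0.788, 0.615, -0.002]
contact_force: [-0.2, 2.4, -0.4]
opening: 0.001
t 2.9 unit [-77.7  56. ] z 102.0 f [-0.74  2.24] -0.38 open 0.0 turn [-0.2  0.1 -0.1]
t: 3.4
position: [519.7, 191.5, 101.9]
orientation: [-0.001, 0.789, 0.615, -0.002]
contact_force: [-2.4, 5.8, 0.8]
opening: -0.001
t 3.4 unit [-79.5  50.4] z 101.9 f [-3.72  5.03] 0.85 open -0.0 turn [-0.2  0.  -0.1]
```

```bash
cat >> h.py <<'E'
def ptr(save=None):
    im=robot.camera("top")
    if save: crop("",205,140,190,160,4,save,im)
    g=cv2.resize(cv2.cvtColor(im,cv2.COLOR_RGB2GRAY)[140:300,205:395],None,fx=4,fy=4,interpolation=cv2.INTER_CUBIC)
    r=np.arange(30,56,1.); th=np.arange(-.75,.75,.01)
    o=np.array([586.3,124.9]); a=-.241   # top-view fit
    W=np.array([[o[0]+q*np.cos(t+a),o[1]+q*np.sin(t+a),76] for t in th for q in r])
    p=proj("top",W); uv=((p-[205,140]+.5)*4-.5).astype(np.float32)
    v=cv2.remap(g,uv[:,0].reshape(len(th),-1),uv[:,1].reshape(len(th),-1),cv2.INTER_LINEAR).astype(float).mean(1)
    w=np.clip(np.median(v)-v-15,0,None); 
    k=np.argmax(w); m=abs(th-th[k])<.12
    ang=(w*th*m).sum()/max((w*m).sum(),1e-9)
    print('pointer',round(ang,3),'notch',round(ang/.16+4,2),'tip y',round(60*np.sin(ang),1),'contrast',w.max().round(0))
E
python3 -c "
from h import *
ptr('t3'); rep()"
```

```text
pointer -0.47 notch 1.06 tip y -27.2 contrast 52.0
t 3.45 unit [-79.5  50.5] z 101.8 f [-3.74  5.04] -0.14 open -0.0 turn [-0.2  0.  -0.1]
```

View pics/t3.png

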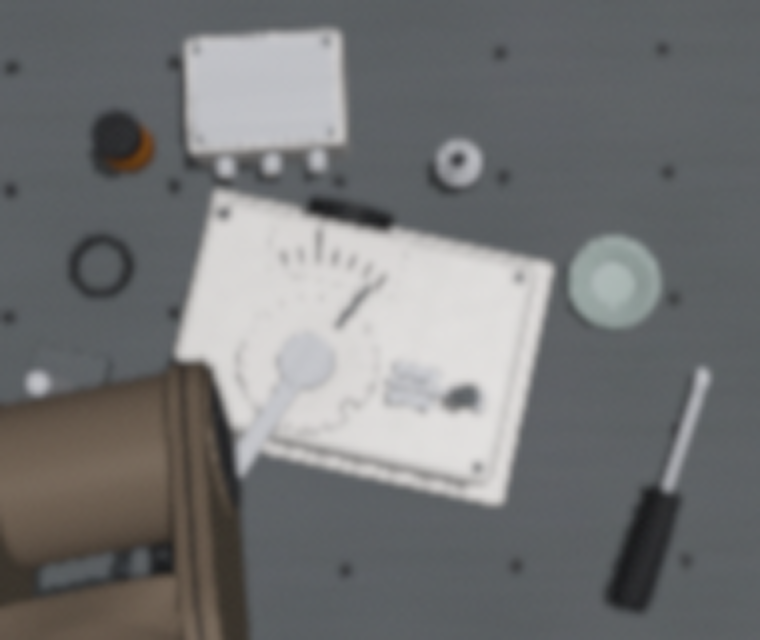

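```bash
python3 -m pendant '[{"gripper":0,"dx":-0.1,"dy":-0.1,"dz":0,"ax":0,"ay":0,"az":0},{"gripper":0,"dx":-0.2,"dy":-0.2,"dz":0,"ax":0,"ay":0,"az":0},{"gripper":0,"dx":-0.3,"dy":-0.3,"dz":0,"ax":0,"ay":0,"az":0},{"gripper":0,"dx":-0.3,"dy":-0.3,"dz":0,"ax":0,"ay":0,"az":0}]'; python3 - <<'E'
from h import *
rep();ptr()
E
```

```text
t: 3.85
position: [516.2, 188.7, 102.1]
orientation: [-0.001, 0.788, 0.615, -0.002]
contact_force: [1.2, 0.5, 0.5]
opening: 0.001
t 3.85 unit [-82.2  46.8] z 102.1 f [1.08 0.79] 0.47 open 0.0 turn [-0.2  0.1 -0.1]
pointer -0.336 notch 1.9 tip y -19.8 contrast 52.0
```

```bash
python3 -m pendant '[{"gripper":0,"dx":-0.2,"dy":-0.05,"dz":0,"ax":0,"ay":0,"az":0},{"gripper":0,"dx":-0.4,"dy":-0.1,"dz":0,"ax":0,"ay":0,"az":0},{"gripper":0,"dx":-0.6,"dy":-0.15,"dz":0,"ax":0,"ay":0,"az":0},{"gripper":0,"dx":-0.8,"dy":-0.2,"dz":0,"ax":0,"ay":0,"az":0},{"gripper":0,"dx":-0.8,"dy":-0.2,"dz":0,"ax":0,"ay":0,"az":0}]'; python3 - <<'E'
from h import *
rep();ptr()
E
python3 -m pendant '[{"gripper":0,"dx":-0.1,"dy":-0.02,"dz":0,"ax":0,"ay":0,"az":0},{"gripper":0,"dx":-0.2,"dy":-0.05,"dz":0,"ax":0,"ay":0,"az":0},{"gripper":0,"dx":-0.2,"dy":-0.05,"dz":0,"ax":0,"ay":0,"az":0}]'; python3 - <<'E'
from h import *
rep();ptr()
E
```

```text
t: 4.4
position: [511.7, 181.6, 102.0]
orientation: [-0.002, 0.789, 0.615, -0.002]
contact_force: [-1.5, 4.0, 0.8]
opening: 0.005
t 4.4 unit [-84.8  38.9] z 102.0 f [-2.42  3.56] 0.76 open 0.0 turn [-0.3  0.1 -0.1]
pointer -0.317 notch 2.02 tip y -18.7 contrast 56.0
t: 4.75
position: [510.7, 179.9, 102.0]
orientation: [-0.002, 0.789, 0.615, -0.002]
contact_force: [-1.3, 3.9, 0.3]
opening: -0.001
t 4.75 unit [-85.4  37. ] z 102.0 f [-2.22  3.5 ] 0.31 open -0.0 turn [-0.3  0.1 -0.1]
pointer -0.309 notch 2.07 tip y -18.3 contrast 52.0
```

```bash
python3 -m pendant '[{"gripper":0,"dx":-0.1,"dy":-0.02,"dz":0,"ax":0,"ay":0,"az":0},{"gripper":0,"dx":-0.2,"dy":-0.05,"dz":0,"ax":0,"ay":0,"az":0},{"gripper":0,"dx":-0.2,"dy":-0.05,"dz":0,"ax":0,"ay":0,"az":0}]'; python3 - <<'E'
from h import *
rep();ptr()
E
```

```text
t: 5.1
position: [509.6, 178.0, 102.0]
orientation: [-0.002, 0.789, 0.615, -0.002]
contact_force: [-1.2, 3.1, -0.1]
opening: -0.0
t 5.1 unit [-86.   34.9] z 102.0 f [-1.87  2.72] -0.15 open -0.0 turn [-0.3  0.1 -0.1]
pointer -0.263 notch 2.35 tip y -15.6 contrast 57.0
```

```bash
python3 -c "
from h import *
rep();ptr('t4')"
```

```text
t 5.15 unit [-85.8  34.7] z 102.0 f [-0.83  1.79] 0.51 open 0.0 turn [-0.3  0.1 -0.1]
pointer -0.23 notch 2.56 tip y -13.7 contrast 55.0
```

View pics/t4.png

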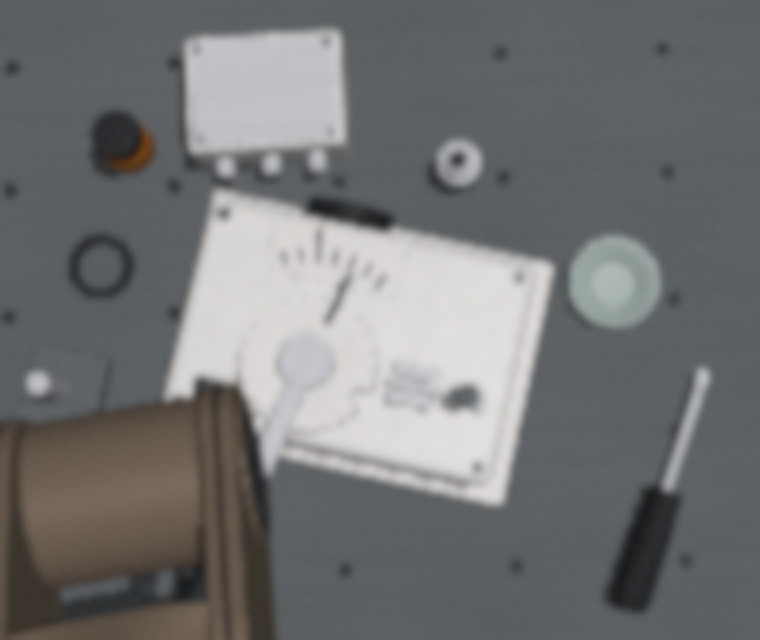

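The pointer is moving from notch 2 to notch 3 (tip near (350,272)), so the click is damped. I'll hold here for it to settle and for the half-second dwell.

```bash
python3 -m pendant '[{"gripper":0,"dx":0,"dy":0,"dz":0,"ax":0,"ay":0,"az":0},{"gripper":0,"dx":0,"dy":0,"dz":0,"ax":0,"ay":0,"az":0},{"gripper":0,"dx":0,"dy":0,"dz":0,"ax":0,"ay":0,"az":0}]'; python3 - <<'E'
from h import *
rep();ptr()
E
python3 -m pendant '[{"gripper":0,"dx":0,"dy":0,"dz":0,"ax":0,"ay":0,"az":0},{"gripper":0,"dx":0,"dy":0,"dz":0,"ax":0,"ay":0,"az":0},{"gripper":0,"dx":0,"dy":0,"dz":0,"ax":0,"ay":0,"az":0},{"gripper":0,"dx":0,"dy":0,"dz":0,"ax":0,"ay":0,"az":0},{"gripper":0,"dx":0,"dy":0,"dz":0,"ax":0,"ay":0,"az":0},{"gripper":0,"dx":0,"dy":0,"dz":0,"ax":0,"ay":0,"az":0},{"gripper":0,"dx":0,"dy":0,"dz":0,"ax":0,"ay":0,"az":0}]'; python3 - <<'E'
from h import *
rep();ptr()
E
```

```text
t: 5.5
position: [510.1, 177.0, 101.9]
orientation: [-0.0, 0.788, 0.615, -0.003]
contact_force: [0.4, 0.0, 0.5]
opening: -0.001
t 5.5 unit [-85.2  34. ] z 101.9 f [0.38 0.13] 0.46 open -0.0 turn [-0.2  0.2 -0.1]
pointer -0.166 notch 2.96 tip y -9.9 contrast 54.0
t: 6.25
position: [510.0, 177.1, 102.0]
orientation: [-0.0, 0.788, 0.615, -0.003]
contact_force: [0.3, 0.9, -0.5]
opening: 0.002
t 6.25 unit [-85.3  34.1] z 102.0 f [0.12 0.91] -0.52 open 0.0 turn [-0.2  0.2 -0.1]
pointer -0.166 notch 2.96 tip y -9.9 contrast 55.0
```

Settled in notch 3, with a dwell of about 0.8 s. On to notch 4.

```bash
python3 -m pendant '[{"gripper":0,"dx":-0.2,"dy":0,"dz":0,"ax":0,"ay":0,"az":0},{"gripper":0,"dx":-0.4,"dy":0,"dz":0,"ax":0,"ay":0,"az":0},{"gripper":0,"dx":-0.6,"dy":0,"dz":0,"ax":0,"ay":0,"az":0},{"gripper":0,"dx":-0.8,"dy":0,"dz":0,"ax":0,"ay":0,"az":0},{"gripper":0,"dx":-0.9,"dy":0,"dz":0,"ax":0,"ay":0,"az":0},{"gripper":0,"dx":-0.9,"dy":0,"dz":0,"ax":0,"ay":0,"az":0}]'; python3 - <<'E'
from h import *
rep();ptr()
E
python3 -m pendant '[{"gripper":0,"dx":-0.1,"dy":0,"dz":0,"ax":0,"ay":0,"az":0},{"gripper":0,"dx":-0.2,"dy":0,"dz":0,"ax":0,"ay":0,"az":0},{"gripper":0,"dx":-0.2,"dy":0,"dz":0,"ax":0,"ay":0,"az":0}]'; python3 - <<'E'
from h import *
rep();ptr()
E
```

```text
t: 6.9
position: [507.5, 168.5, 101.8]
orientation: [-0.001, 0.788, 0.615, -0.003]
contact_force: [-0.3, 2.2, -1.1]
opening: -0.0
t 6.9 unit [-85.7  25.1] z 101.8 f [-0.82  2.11] -1.06 open -0.0 turn [-0.3  0.2 -0.1]
pointer -0.156 notch 3.03 tip y -9.3 contrast 57.0
t: 7.25
position: [507.0, 166.7, 101.9]
orientation: [-0.001, 0.788, 0.615, -0.003]
contact_force: [-0.8, 4.1, -0.1]
opening: 0.002
t 7.25 unit [-85.7  23.2] z 101.9 f [-1.78  3.74] -0.06 open 0.0 turn [-0.3  0.2 -0.1]
pointer -0.146 notch 3.09 tip y -8.7 contrast 56.0
```

```bash
python3 -m pendant '[{"gripper":0,"dx":-0.1,"dy":0,"dz":0,"ax":0,"ay":0,"az":0},{"gripper":0,"dx":-0.1,"dy":0,"dz":0,"ax":0,"ay":0,"az":0},{"gripper":0,"dx":-0.1,"dy":0,"dz":0,"ax":0,"ay":0,"az":0}]'; python3 - <<'E'
from h import *
rep();ptr()
E
python3 -m pendant '[{"gripper":0,"dx":-0.1,"dy":0,"dz":0,"ax":0,"ay":0,"az":0},{"gripper":0,"dx":-0.1,"dy":0,"dz":0,"ax":0,"ay":0,"az":0},{"gripper":0,"dx":-0.1,"dy":0,"dz":0,"ax":0,"ay":0,"az":0}]'; python3 - <<'E'
from h import *
rep();ptr()
E
```

```text
t: 7.6
position: [506.8, 165.6, 101.8]
orientation: [-0.001, 0.788, 0.615, -0.003]
contact_force: [-0.2, 3.0, -0.4]
opening: 0.001
t 7.6 unit [-85.7  22.1] z 101.8 f [-0.93  2.85] -0.41 open 0.0 turn [-0.3  0.2 -0.1]
pointer -0.114 notch 3.28 tip y -6.9 contrast 56.0
t: 7.95
position: [507.0, 164.0, 102.0]
orientation: [-0.0, 0.788, 0.615, -0.003]
contact_force: [-1.1, 0.7, 0.4]
opening: 0.004
t 7.95 unit [-85.1  20.6] z 102.0 f [-1.21  0.46] 0.38 open 0.0 turn [-0.2  0.3 -0.1]
pointer -0.004 notch 3.97 tip y -0.3 contrast 56.0
```

Clicked into notch 4. I'll hold.

```bash
python3 -m pendant '[{"gripper":0,"dx":0,"dy":0,"dz":0,"ax":0,"ay":0,"az":0},{"gripper":0,"dx":0,"dy":0,"dz":0,"ax":0,"ay":0,"az":0},{"gripper":0,"dx":0,"dy":0,"dz":0,"ax":0,"ay":0,"az":0},{"gripper":0,"dx":0,"dy":0,"dz":0,"ax":0,"ay":0,"az":0},{"gripper":0,"dx":0,"dy":0,"dz":0,"ax":0,"ay":0,"az":0},{"gripper":0,"dx":0,"dy":0,"dz":0,"ax":0,"ay":0,"az":0},{"gripper":0,"dx":0,"dy":0,"dz":0,"ax":0,"ay":0,"az":0},{"gripper":0,"dx":0,"dy":0,"dz":0,"ax":0,"ay":0,"az":0}]'; python3 - <<'E'
from h import *
rep();ptr()
E
```

```text
t: 8.8
position: [506.9, 164.0, 102.0]
orientation: [-0.0, 0.788, 0.615, -0.003]
contact_force: [-0.0, -0.3, 0.3]
opening: -0.002
t 8.8 unit [-85.2  20.7] z 102.0 f [ 0.05 -0.34] 0.35 open -0.0 turn [-0.2  0.2 -0.1]
pointer -0.004 notch 3.97 tip y -0.3 contrast 56.0
```

```bash
python3 -m pendant '[{"gripper":0,"dx":-0.2,"dy":0,"dz":0,"ax":0,"ay":0,"az":0},{"gripper":0,"dx":-0.4,"dy":0,"dz":0,"ax":0,"ay":0,"az":0},{"gripper":0,"dx":-0.6,"dy":0,"dz":0,"ax":0,"ay":0,"az":0},{"gripper":0,"dx":-0.8,"dy":0.05,"dz":0,"ax":0,"ay":0,"az":0},{"gripper":0,"dx":-0.9,"dy":0.1,"dz":0,"ax":0,"ay":0,"az":0},{"gripper":0,"dx":-0.9,"dy":0.1,"dz":0,"ax":0,"ay":0,"az":0}]'; python3 - <<'E'
from h import *
rep();ptr()
E
python3 -m pendant '[{"gripper":0,"dx":-0.1,"dy":0,"dz":0,"ax":0,"ay":0,"az":0},{"gripper":0,"dx":-0.2,"dy":0.03,"dz":0,"ax":0,"ay":0,"az":0},{"gripper":0,"dx":-0.2,"dy":0.03,"dz":0,"ax":0,"ay":0,"az":0}]'; python3 - <<'E'
from h import *
rep();ptr()
E
```

```text
t: 9.45
position: [505.5, 155.2, 101.9]
orientation: [-0.001, 0.789, 0.615, -0.003]
contact_force: [-0.7, 3.4, 0.3]
opening: 0.0
t 9.45 unit [-84.4  11.8] z 101.9 f [-1.54  3.11] 0.3 open 0.0 turn [-0.3  0.2 -0.1]
pointer 0.007 notch 4.04 tip y 0.4 contrast 54.0
t: 9.8
position: [505.2, 153.3, 101.9]
orientation: [-0.001, 0.789, 0.615, -0.003]
contact_force: [-1.6, 4.1, 0.4]
opening: 0.0
t 9.8 unit [-84.3   9.8] z 101.9 f [-2.52  3.55] 0.38 open 0.0 turn [-0.3  0.2 -0.1]
pointer 0.014 notch 4.09 tip y 0.8 contrast 56.0
```

```bash
python3 -m pendant '[{"gripper":0,"dx":-0.1,"dy":0,"dz":0,"ax":0,"ay":0,"az":0},{"gripper":0,"dx":-0.1,"dy":0,"dz":0,"ax":0,"ay":0,"az":0},{"gripper":0,"dx":-0.1,"dy":0,"dz":0,"ax":0,"ay":0,"az":0}]'; python3 - <<'E'
from h import *
rep();ptr()
E
```

```text
t: 10.15
position: [504.9, 152.2, 101.9]
orientation: [-0.001, 0.789, 0.615, -0.003]
contact_force: [-0.9, 2.9, 0.3]
opening: 0.0
t 10.15 unit [-84.3   8.8] z 101.9 f [-1.56  2.58] 0.26 open 0.0 turn [-0.3  0.2 -0.1]
pointer 0.032 notch 4.2 tip y 1.9 contrast 53.0
```

It's in transit. I'll hold the same position to let it fall in.

```bash
python3 -m pendant '[{"gripper":0,"dx":-0.05,"dy":0,"dz":0,"ax":0,"ay":0,"az":0},{"gripper":0,"dx":-0.05,"dy":0,"dz":0,"ax":0,"ay":0,"az":0},{"gripper":0,"dx":-0.05,"dy":0,"dz":0,"ax":0,"ay":0,"az":0},{"gripper":0,"dx":-0.05,"dy":0,"dz":0,"ax":0,"ay":0,"az":0}]'; python3 - <<'E'
from h import *
rep();ptr()
E
```

```text
t: 10.6
position: [505.1, 151.3, 102.0]
orientation: [-0.0, 0.789, 0.615, -0.003]
contact_force: [0.4, 0.5, 0.2]
opening: 0.001
t 10.6 unit [-83.9   7.8] z 102.0 f [0.25 0.61] 0.25 open 0.0 turn [-0.2  0.3 -0.1]
pointer 0.162 notch 5.01 tip y 9.7 contrast 64.0
```

Notch 5. I'll back off in +y and retract, then check.

```bash
python3 -m pendant '[{"gripper":0,"dx":0.3,"dy":0,"dz":0,"ax":0,"ay":0,"az":0},{"gripper":0,"dx":0.8,"dy":0,"dz":0,"ax":0,"ay":0,"az":0},{"gripper":0,"dx":1.5,"dy":0,"dz":0,"ax":0,"ay":0,"az":0},{"gripper":0,"dx":2.0,"dy":0,"dz":0,"ax":0,"ay":0,"az":0},{"gripper":0,"dx":2.0,"dy":0,"dz":-2,"ax":0,"ay":0,"az":0},{"gripper":0,"dx":2.0,"dy":0,"dz":-5,"ax":0,"ay":0,"az":0},{"gripper":0,"dx":2.0,"dy":0,"dz":-7,"ax":0,"ay":0,"az":0},{"gripper":0,"dx":2.0,"dy":0,"dz":-7,"ax":0,"ay":0,"az":0}]'; python3 - <<'E'
from h import *
rep();ptr('t5');print(to(-60,-130,172),to(0,-140,130)); crop("scene",255,120,200,200,3,"s5")
E
```

```text
t: 11.45
position: [512.6, 171.8, 175.6]
orientation: [0.002, 0.788, 0.615, 0.0]
contact_force: [-0.4, 0.4, 1.1]
opening: 0.0
t 11.45 unit [-81.5  29.6] z 175.6 f [-0.45  0.34] 1.14 open 0.0 turn [ 0.2  0.1 -0.1]
pointer 0.162 notch 5.01 tip y 9.7 contrast 63.0
[-15.9    2.3    0.18] [-16.87   8.3    4.38]
```

View pics/t5.png

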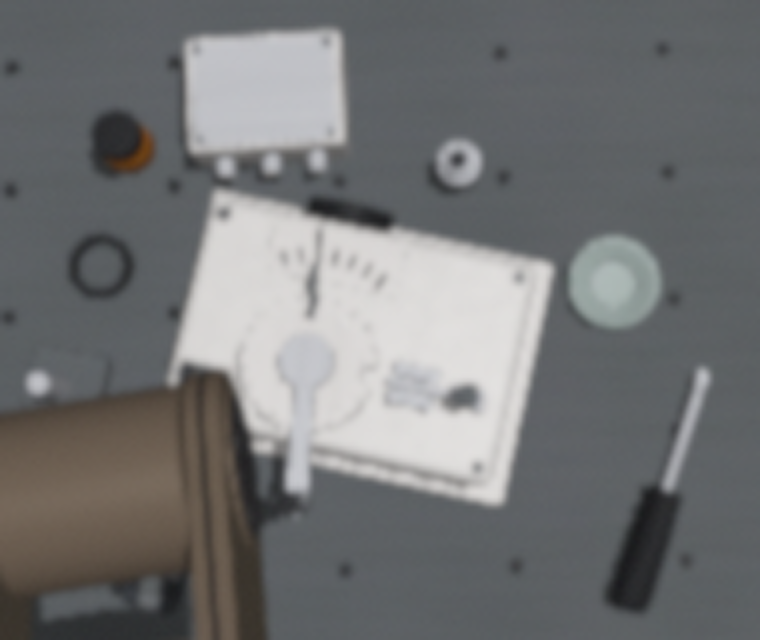

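View pics/s5.png

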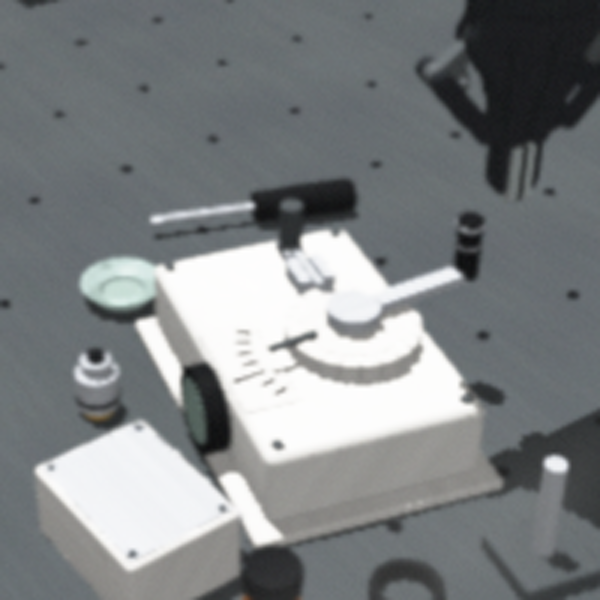

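The pointer is on the long tick ((318,240) in the top crop) and the lever is free opposite it. Now I'll go high across to the -y side of the bolt knob.

```bash
python3 -m pendant '[{"gripper":0,"dx":-4,"dy":2,"dz":0,"ax":0,"ay":0,"az":0},{"gripper":0,"dx":-8,"dy":4,"dz":0,"ax":0,"ay":0,"az":0},{"gripper":0,"dx":-12,"dy":6,"dz":0,"ax":0,"ay":0,"az":0},{"gripper":0,"dx":-15,"dy":8,"dz":0,"ax":0,"ay":0,"az":0},{"gripper":0,"dx":-16.8,"dy":8.2,"dz":0,"ax":0,"ay":0,"az":0},{"gripper":0,"dx":-16.8,"dy":8.2,"dz":0,"ax":0,"ay":0,"az":0},{"gripper":0,"dx":-16.8,"dy":8.2,"dz":0,"ax":0,"ay":0,"az":0}]'; python3 - <<'E'
from h import *
rep();print(to(-1,-138,87))
E
```

```text
t: 12.25
position: [547.9, -11.4, 170.2]
orientation: [-0.002, 0.789, 0.615, -0.004]
contact_force: [0.0, 0.2, 0.1]
opening: 0.005
t 12.25 unit [  -3.  -139.7] z 170.2 f [-0.02  0.25] 0.05 open 0.0 turn [-0.4  0.2 -0.2]
[0.2  0.26 8.31]
```

```bash
python3 -m pendant '[{"gripper":0,"dx":0,"dy":0.1,"dz":2,"ax":0,"ay":0,"az":0},{"gripper":0,"dx":0,"dy":0.2,"dz":4,"ax":0,"ay":0,"az":0},{"gripper":0,"dx":0,"dy":0.2,"dz":6,"ax":0,"ay":0,"az":0},{"gripper":0,"dx":0,"dy":0.2,"dz":7.5,"ax":0,"ay":0,"az":0},{"gripper":0,"dx":0,"dy":0.2,"dz":7.8,"ax":0,"ay":0,"az":0},{"gripper":0,"dx":0,"dy":0.2,"dz":7.8,"ax":0,"ay":0,"az":0}]'; python3 - <<'E'
from h import *
rep();crop("scene",255,120,200,200,3,"s6");print(to(-1,-125,85))
E
```

```text
t: 12.85
position: [548.8, -11.3, 91.5]
orientation: [-0.002, 0.788, 0.615, -0.004]
contact_force: [0.3, 0.7, -0.7]
opening: 0.001
t 12.85 unit [  -2.2 -139.4] z 91.5 f [0.13 0.75] -0.68 open 0.0 turn [-0.5  0.2 -0.1]
[1.45 0.05 0.74]
```

View pics/s6.png

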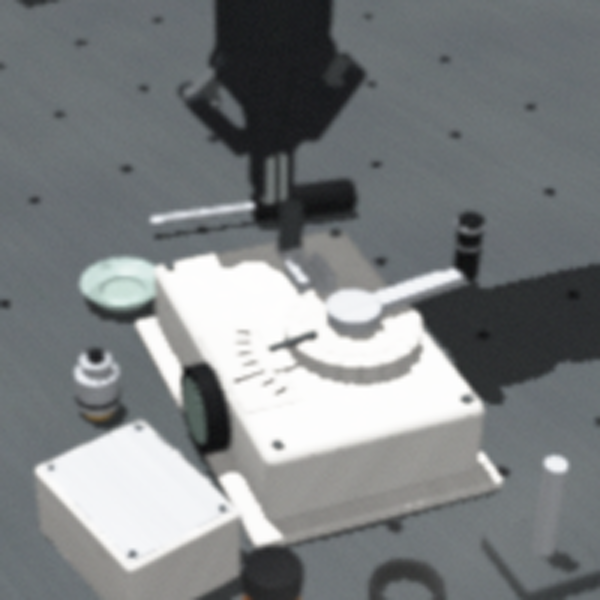

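The fingers are behind the knob as intended. I'll lower slightly and push in small steps.

```bash
python3 -m pendant '[{"gripper":0,"dx":0.3,"dy":0.1,"dz":0.3,"ax":0,"ay":0,"az":0},{"gripper":0,"dx":0.6,"dy":0.1,"dz":0.6,"ax":0,"ay":0,"az":0},{"gripper":0,"dx":0.9,"dy":0.1,"dz":0.6,"ax":0,"ay":0,"az":0},{"gripper":0,"dx":1.2,"dy":0.1,"dz":0.6,"ax":0,"ay":0,"az":0},{"gripper":0,"dx":1.2,"dy":0.1,"dz":0.6,"ax":0,"ay":0,"az":0}]'; python3 - <<'E'
from h import *
rep()
E
python3 -m pendant '[{"gripper":0,"dx":0.2,"dy":0,"dz":0,"ax":0,"ay":0,"az":0},{"gripper":0,"dx":0.4,"dy":0,"dz":0,"ax":0,"ay":0,"az":0},{"gripper":0,"dx":0.6,"dy":0,"dz":0,"ax":0,"ay":0,"az":0},{"gripper":0,"dx":0.6,"dy":0,"dz":0,"ax":0,"ay":0,"az":0}]'; python3 - <<'E'
from h import *
rep()
E
```

```text
t: 13.4
position: [553.6, 0.1, 86.6]
orientation: [-0.001, 0.788, 0.615, -0.004]
contact_force: [0.5, -0.2, 0.3]
opening: -0.003
t 13.4 unit [  -0.3 -127.1] z 86.6 f [ 0.49 -0.1 ] 0.27 open -0.0 turn [-0.4  0.2 -0.1]
t: 13.8
position: [555.1, 6.1, 86.6]
orientation: [-0.001, 0.788, 0.615, -0.004]
contact_force: [0.9, 0.0, 0.4]
opening: 0.0
t 13.8 unit [  -0.3 -120.9] z 86.6 f [0.82 0.25] 0.38 open 0.0 turn [-0.4  0.2 -0.1]
```

```bash
python3 -m pendant '[{"gripper":0,"dx":0.15,"dy":0,"dz":0,"ax":0,"ay":0,"az":0},{"gripper":0,"dx":0.3,"dy":0,"dz":0,"ax":0,"ay":0,"az":0},{"gripper":0,"dx":0.45,"dy":0,"dz":0,"ax":0,"ay":0,"az":0},{"gripper":0,"dx":0.6,"dy":0,"dz":0,"ax":0,"ay":0,"az":0}]'; python3 - <<'E'
from h import *
rep();ptr()
E
python3 -m pendant '[{"gripper":0,"dx":0.15,"dy":0,"dz":0,"ax":0,"ay":0,"az":0},{"gripper":0,"dx":0.3,"dy":0,"dz":0,"ax":0,"ay":0,"az":0},{"gripper":0,"dx":0.45,"dy":0,"dz":0,"ax":0,"ay":0,"az":0}]'; python3 - <<'E'
from h import *
rep();ptr()
E
```

```text
t: 14.2
position: [556.4, 11.5, 86.6]
orientation: [-0.001, 0.788, 0.615, -0.004]
contact_force: [-0.4, -2.8, 0.6]
opening: 0.002
t 14.2 unit [  -0.3 -115.3] z 86.6 f [ 0.24 -2.8 ] 0.62 open 0.0 turn [-0.4  0.3 -0.1]
pointer 0.162 notch 5.01 tip y 9.7 contrast 63.0
t: 14.55
position: [557.6, 16.1, 86.6]
orientation: [-0.001, 0.788, 0.615, -0.004]
contact_force: [-1.6, -2.1, 0.6]
opening: -0.001
t 14.55 unit [  -0.3 -110.6] z 86.6 f [-1.07 -2.46] 0.63 open -0.0 turn [-0.4  0.3 -0.1]
pointer 0.162 notch 5.01 tip y 9.7 contrast 63.0
```

```bash
python3 -m pendant '[{"gripper":0,"dx":0.15,"dy":0,"dz":0,"ax":0,"ay":0,"az":0},{"gripper":0,"dx":0.3,"dy":0,"dz":0,"ax":0,"ay":0,"az":0},{"gripper":0,"dx":0.45,"dy":0,"dz":0,"ax":0,"ay":0,"az":0},{"gripper":0,"dx":0.6,"dy":0,"dz":0,"ax":0,"ay":0,"az":0}]'; python3 - <<'E'
from h import *
rep()
E
python3 -m pendant '[{"gripper":0,"dx":0.1,"dy":0,"dz":0,"ax":0,"ay":0,"az":0},{"gripper":0,"dx":0.2,"dy":0,"dz":0,"ax":0,"ay":0,"az":0},{"gripper":0,"dx":0.2,"dy":0,"dz":0,"ax":0,"ay":0,"az":0}]'; python3 - <<'E'
from h import *
rep();ptr()
E
```

```text
t: 15.0
position: [559.2, 22.3, 86.6]
orientation: [-0.001, 0.788, 0.615, -0.004]
contact_force: [-1.3, -1.4, -0.1]
opening: 0.002
t 15.0 unit [  -0.3 -104.2] z 86.6 f [-0.87 -1.71] -0.1 open 0.0 turn [-0.4  0.3 -0. ]
t: 15.3
position: [559.6, 24.5, 86.6]
orientation: [-0.001, 0.788, 0.615, -0.004]
contact_force: [0.1, -0.9, -0.8]
opening: -0.001
t 15.3 unit [  -0.3 -102. ] z 86.6 f [ 0.32 -0.83] -0.81 open -0.0 turn [-0.4  0.2 -0. ]
pointer -0.696 notch -0.35 tip y -38.5 contrast 106.0
```

```bash
python3 -m pendant '[{"gripper":0,"dx":0.1,"dy":0,"dz":0,"ax":0,"ay":0,"az":0},{"gripper":0,"dx":0.2,"dy":0,"dz":0,"ax":0,"ay":0,"az":0},{"gripper":0,"dx":0.2,"dy":0,"dz":0,"ax":0,"ay":0,"az":0}]'; python3 - <<'E'
from h import *
rep();crop("scene",255,120,200,200,3,"s7")
E
```

```text
t: 15.65
position: [560.2, 26.5, 86.6]
orientation: [-0.001, 0.788, 0.615, -0.004]
contact_force: [-0.6, -1.4, 0.2]
opening: -0.0
t 15.65 unit [ -0.3 -99.9] z 86.6 f [-0.29 -1.49] 0.16 open -0.0 turn [-0.4  0.2 -0. ]
```

View pics/s7.png

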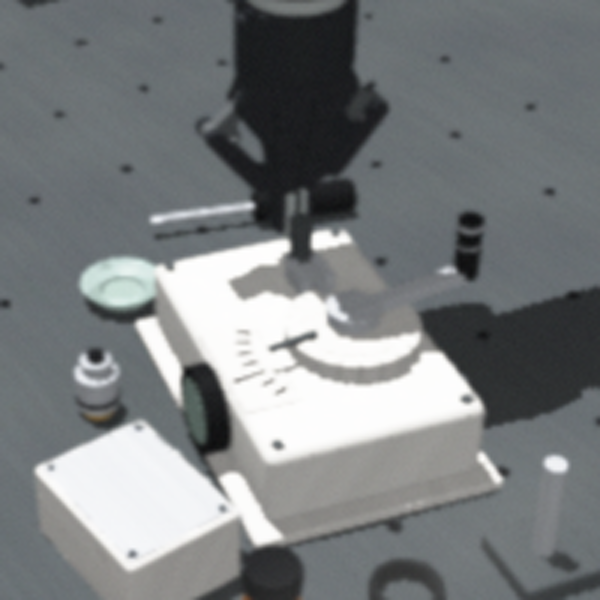

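The knob has moved (top now near (300,218)) and the pointer is still on the long tick. I'll continue in 1 mm steps until the stop shows as a force rise.

```bash
python3 -m pendant '[{"gripper":0,"dx":0.1,"dy":0,"dz":0,"ax":0,"ay":0,"az":0},{"gripper":0,"dx":0.1,"dy":0,"dz":0,"ax":0,"ay":0,"az":0}]'; python3 -c "
from h import *
rep()"
python3 -m pendant '[{"gripper":0,"dx":0.1,"dy":0,"dz":0,"ax":0,"ay":0,"az":0},{"gripper":0,"dx":0.1,"dy":0,"dz":0,"ax":0,"ay":0,"az":0}]'; python3 -c "
from h import *
rep()"
```

```text
t: 15.9
position: [560.4, 27.2, 86.6]
orientation: [-0.001, 0.788, 0.616, -0.004]
contact_force: [-0.3, -4.8, 1.0]
opening: -0.004
t 15.9 unit [ -0.2 -99.2] z 86.6 f [ 0.83 -4.74] 0.98 open -0.0 turn [-0.4  0.3 -0. ]
t: 16.1
position: [560.4, 27.2, 86.7]
orientation: [-0.0, 0.788, 0.616, -0.005]
contact_force: [-2.0, -6.6, 2.1]
opening: -0.002
t 16.1 unit [ -0.2 -99.2] z 86.7 f [-0.33 -6.84] 2.09 open -0.0 turn [-0.4  0.4  0. ]
```

```bash
python3 -m pendant '[{"gripper":0,"dx":0.12,"dy":0,"dz":0,"ax":0,"ay":0,"az":0},{"gripper":0,"dx":0.12,"dy":0,"dz":0,"ax":0,"ay":0,"az":0},{"gripper":0,"dx":0.12,"dy":0,"dz":0,"ax":0,"ay":0,"az":0}]'; python3 -c "
from h import *
rep()"
```

```text
t: 16.4
position: [560.4, 27.2, 86.7]
orientation: [0.0, 0.788, 0.616, -0.006]
contact_force: [-2.7, -6.5, 1.2]
opening: 0.001
t 16.4 unit [ -0.2 -99.2] z 86.7 f [-0.99 -6.99] 1.19 open 0.0 turn [-0.4  0.6  0. ]
```

It's at a firm stop at about 7 N. I'll back off, lift and check.

```bash
python3 -m pendant '[{"gripper":0,"dx":-0.5,"dy":0,"dz":0,"ax":0,"ay":0,"az":0},{"gripper":0,"dx":-1.5,"dy":0,"dz":0,"ax":0,"ay":0,"az":0},{"gripper":0,"dx":-3,"dy":0,"dz":0,"ax":0,"ay":0,"az":0},{"gripper":0,"dx":-4,"dy":0,"dz":-2,"ax":0,"ay":0,"az":0},{"gripper":0,"dx":-7,"dy":0,"dz":-6,"ax":0,"ay":0,"az":0},{"gripper":0,"dx":-11,"dy":-2,"dz":-9,"ax":0,"ay":0,"az":0},{"gripper":0,"dx":-15,"dy":-4,"dz":-12,"ax":0,"ay":0,"az":0},{"gripper":0,"dx":-18,"dy":-4,"dz":-14,"ax":0,"ay":0,"az":0},{"gripper":0,"dx":-18,"dy":-4,"dz":-14,"ax":0,"ay":0,"az":0},{"gripper":0,"dx":-18,"dy":-4,"dz":-14,"ax":0,"ay":0,"az":0}]'; python3 - <<'E'
from h import *
rep();ptr('t8');crop("scene",255,170,200,150,4,"s8")
E
```

```text
t: 17.4
position: [479.4, -137.7, 229.3]
orientation: [0.001, 0.788, 0.615, -0.005]
contact_force: [-0.1, 0.3, -1.2]
opening: 0.001
t 17.4 unit [ -39.  -278.8] z 229.3 f [-0.17  0.29] -1.23 open 0.0 turn [-0.3  0.5 -0.1]
pointer 0.162 notch 5.01 tip y 9.7 contrast 64.0
```

View pics/t8.png

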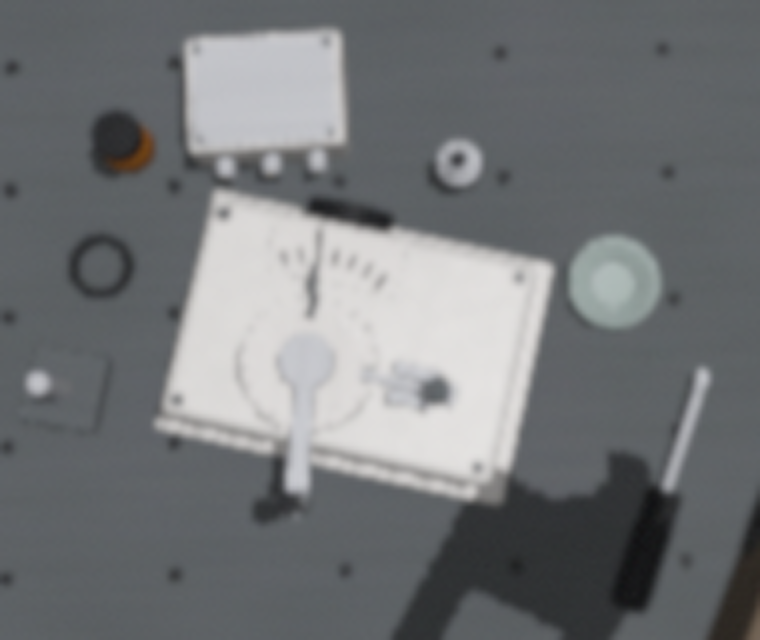

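View pics/s8.png

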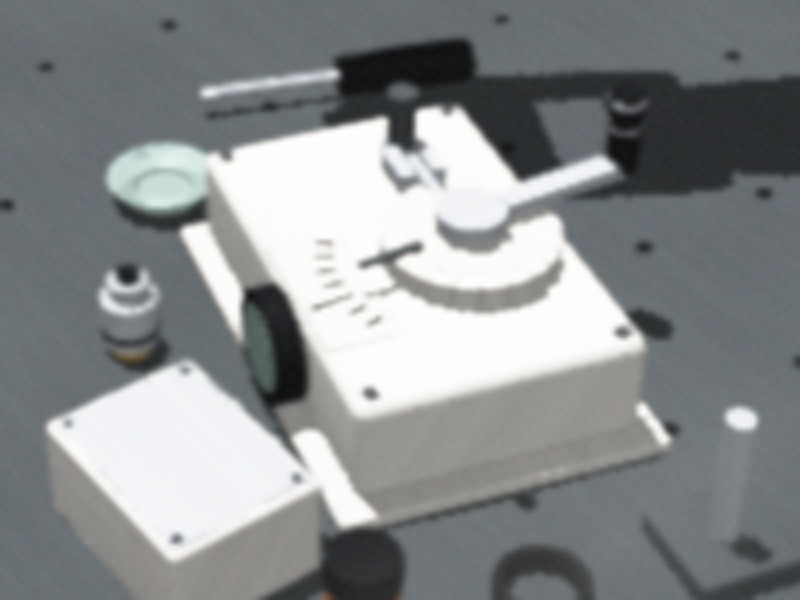

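```bash
python3 - <<'E'
from h import *
for n,a,b in[("scene",onz("scene",*S(389,73),102),onz("scene",*S(404,92),102)),("top",T(468,395,102),T(440,390,102))]:
    print(n,"knob moved in unit frame",(RU.T@(b-a)[:2]).round(1), (RU.T@(b[:2]-O)).round(1))
E
```

```text
scene knob moved in unit frame [-0.1 18.6] [ -1.  -81.2]
top knob moved in unit frame [-0.7 16.8] [  0.3 -82.1]
```

```bash
python3 -c "
from h import *
robot.close_job(); rep()"
```

```text
the job is handed in; nothing more can be done
the job is handed in; nothing more can be done
```

I clicked the lever from notch 1 up to notch 5, one click at a time, then let it go and slid the locking bolt home. The job is handed in at about 17.5 s of the 72 s allowed.

- **Stops:** I held for about 0.8 s each in notch 3 (pointer tip at y -9.9) and notch 4 (y -0.3). Contact force on the post stayed at about 6 N or less in the readings, which I took between moves.
- **Finish:** the last picture shows the pointer on the long tick (tip y +9.7, notch 5.01). The lever is free opposite it, and no reading showed it past notch 5.
- **Bolt:** it met a firm stop at about 7 N. The pictures put the knob at y -81.2 (scene camera) and -82.1 (top camera), against -82 for fully home. The two cameras put its travel at 18.6 and 16.8 mm, against 18 expected.
- **Surroundings:** the arm is well clear of everything, and the bystanders look unmoved in both views.

**Disagreements:**
- The two camera views placed the unit about 4 mm apart, so I used the average.
- One automatic pointer reading (-0.35) during the bolt push was wrong, probably because the gripper hid the pointer. The scene picture just after it and the final top reading both show notch 5.
- I made no check in the second after handing in, because the robot could no longer be read.

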